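# Draw out the spring-return gauge arm to 60 and hold it

## Robot

A 6-joint arm with a two-finger parallel gripper is mounted at the origin on the work surface. World frame = base frame: x ahead of the robot, y to its left, z up, the work surface at z = 0. Lengths are in m, angles in rad, forces in N, time in s.
With the tool pointing down it reaches from about 0.275 to 0.975 m from the base axis. Payload 8.4 kg.
Tool frame: the origin (TCP) lies midway between the tips of the shut fingers; the grasp point (between the pads) lies 19 mm behind it (arm.grasp_offset is the distance from the TCP to the grasp point, in m); z points along the fingers, y is the direction in which the jaws open and shut (so a half turn about z gives the same grasp; the last joint's range is limited). The gripper opens to 92 mm and grips with 3 to 60 N. Pads are 20 mm wide; open, the fingers measure 128 mm over their backs; the gripper's body (75 mm by 189 mm) begins 69 mm behind the grasp point.
Start: joints at [1.196, 0.353, 1.633, -0, 1.155, -0.002], TCP at [0.228, 0.582, 0.182] pointing down, gripper open.
Joint ranges: [-2.63, 2.63], [-0.92, 2.1], [0.06, 2.66], [-1.3, 4.44], [0, 2.69], [-3.02, 3.02]. Speed limits (rad/s): [2.22, 2.22, 2.79, 3.14, 3.14, 3.14].

## Interface

Orientations are given as a 3x3 rotation matrix whose columns are the frame's x, y, z axes.
In Python, from rig import arm, camera gives the robot as it stands. The module is installed in compiled form; this text tells all that it offers.
- The arm moves only by the tool play_rows, never from a script. Its argument "targets" is a list of rows, each a list of 3 entries, a list of its own where there are three numbers: the finger opening in mm, from 0 to 91.9, then the shift along the tool's x, y, z in mm, then the turn about the tool's z in degrees. In form: [[hand, [tx, ty, tz], yaw], ...]. A call has 1 to 12 rows; each row is the pose to reach, as a shift and turn from the pose commanded when the call began, along the tool's axes at that moment; what a row does not reach only later rows make up. A row lasts 1/10 s, in which the tool goes at most 50 mm and 8.59 degrees, less where a joint would pass 70% of its speed; a pose out of reach is approached as far as the arm can. A call with a gripper value outside its range is refused whole. The fingers move at their own pace and stop on an object; the grip force is fixed at half the most. Time passes only in rows, so rows that repeat a pose let the fingers close. It gives the time, the measured TCP pose, the force and the opening at its end, in the units of the state.
- arm.get_state(): the state, without advancing time (a new reading comes with each control period).
- camera(name): name is "side" or "top"; returns a dict with "pixels" (480x640x3 uint8, red, green, blue), "vfov" (degrees; the focal length in pixels is half the picture's height over the tangent of half this angle, whatever the lens; pixels are square), "cx", "cy" (the principal point, pixels), "world_to_cam" (4x4, takes a point from world to camera coordinates). Camera axes: x right, y up, looking along -z (the intrinsics and any distortion apply to the point x, -y, -z); pixel columns grow to the right and rows downward; lengths in m; the calibration is good to about 2 mm. A picture is of the moment at which its call begins. There is no depth.
- arm.hand_in(): hands the job in, once; it reports no verdict.
The state is a dict: "clock": time; "joints": joint angles; "qd": joint speeds; "joint_torque": joint torques, N m; "position": TCP position; "ee_rot": TCP orientation; "wrist_force": force on the tool from outside, world axes, zero at the start; "ft_torque": the same for the moment, N m; "grip_width": finger opening in m.
Only numpy, scipy, OpenCV 4.12 (cv2) and the standard library are available. Lean on these libraries where they do the work, as an engineer would, in place of code of your own. Each camera call takes 0.05 s, during which the arm holds its last target.

## Task

Squeeze the lock button on the grip of the spring-return gauge arm to free it, draw the arm out until its scale reads 60 mm at the mouth of the sleeve, and finish still holding it there by the grip against its spring, so that I can tighten the clamp screw. It is a delicate gauge: press the button in before you pull, squeeze the grip only gently (60 N on a finger would harm it), keep off the dial indicator, and do not disturb the loose things on the plate.

Things in the scene. Friction and masses are not known exactly. Their poses are not given: they have to be found in the camera images.
- grip_center (a point): Centre of the dark grip block (40 mm long along the arm, 28 wide, 34 high) at the outer end of the gauge arm, some 190 mm above the table, clear above and below. y runs back along the arm into the sleeve: drawing out moves the block along -y. x points sideways out through the lock button; z is up. The block only slides along the arm; it cannot turn, rise or go sideways.
- button_face (a point): Middle of the outer face of the lock button: bare metal, 20 mm across, 8 mm proud of the middle of the grip block's +x side. Pinch the block from above, one finger on the button, the other on the plain fluted face opposite (14 mm from the block's centre): 36 mm over both with the button out, 31 mm with it fully in; the middle between the fingers is then 1.5 mm to +x of the block's centre.
- sleeve_mouth (a point): Centre of the mouth of the fixed grey sleeve (26 mm square tube with a bright 31 mm collar) that the arm slides out of, at the height of the grip's centre; axes as grip_center. With the arm home a plain neck of 12 mm shows between mouth and grip block; the gap is always the reading plus 12 mm, and the grip's centre lies the reading plus 32 mm from this point along -y.
- gauge_arm (a joint): Reading of the arm's scale at the sleeve mouth, in m: 0 at home, where it starts locked, 0.060 at the 60 mm mark, 0.080 at the end stop. Engraved lines: long every 10 mm, short every 5 mm; the zero line, long, is 12 mm behind the grip block. A spring draws the arm home with 3 N at 0 and 5 N at 60 mm (friction 1 N); nothing but the hand keeps it out.
- lock_button (a joint): How far the lock button is pushed in, in m: 0 out, 0.005 fully in. Its spring needs 6 N to start and 12 N fully in, so a grip of 20 to 35 N is ample. At home a pin locks the arm until the button is more than 3 mm in; beyond 17 mm of reading the lock is clear of its stop and the button no longer matters.
- gauge_stand: The fixed gauge stand on the plate (13 mm above the table): magnetic foot 50 by 62 mm, upright post 16 mm thick whose top is 55 mm above the arm, clamp and sleeve. Origin under the middle of the foot, z up; the arm points along -y, 175 mm above the origin.
- dial_center (a point): Dial indicator on a bracket at the arm's outer end, moving with it; not to be touched. Disc 59 mm across, 24 mm thick, facing +x. Origin at the disc's centre: 85 mm from the grip's centre along -y and 12 mm below it, nearest edge 55 mm from it, top 24 mm above it; plunger tip 70 mm below the origin.
- xy_stage: Fixed black two-axis stage with two micrometer heads, 85 mm square, holding a white ceramic rod, under the place of the indicator. Origin under its middle; its top is 86 mm above the plate, well below the arm.
- driver: Bystander: a screwdriver, 150 mm long, lying loose on the plate.
- lens_cell: Bystander: a loose round lens cell, 38 mm across, 14 mm high, on the plate.
- jar: Bystander: a small loose jar, 42 mm across, 52 mm high, on the plate.
- setting_block: Bystander: a small loose steel block, 35 by 20 by 16 mm, on the plate.

How it is judged:
On the way:
1. the fingers press the lock button in while the arm is still home (value of joint lock_button above 0.0033 m and contact force between the fingers and lock_button above 3 N and value of joint gauge_arm below 0.008 m), for 0.2 s.
At the end, for the whole second after the job is handed in: The gauge arm stands still at 60 mm on its scale (within 2.5 mm), the fingers still holding its grip block (value of joint gauge_arm between 0.0575 and 0.0625 m and velocity of joint gauge_arm between -0.004 and 0.004 m/s and contact force between the fingers and grip_block above 3 N); the arm keeps its last pose, push and grip.
It fails at once if a finger presses on the lock button or the grip block with more than 60 N (contact force between the fingers and lock_button above 60 N or contact force between the fingers and grip_block above 60 N).
It fails at once if the arm is forced out past its lock with the button not pressed (value of joint lock_button below 0.0015 m and value of joint gauge_arm between 0.003 and 0.008 m).
It fails at once if the dial indicator is touched (contact force between any of the fingers, the arm and dial above 1 N or contact force between any of the fingers, the arm and dial_stem above 1 N or contact force between any of the fingers, the arm and dial_plunger above 1 N or contact force between any of the fingers, the arm and dial_tip above 1 N or contact force between any of the fingers, the arm and dial_cap above 1 N).
It fails at once if a bystander is moved by more than 15 mm (distance of any of driver, lens_cell, jar, setting_block from where it was at the start of the episode above 0.015 m).
It also fails if it takes over 32 s, if anything falls off the work surface, if the arm or the gripper's body presses on something with over 40 N, if the wrist force passes 120 N, or if a joint passes its speed limit or range.

## Working session

There is one attempt and no reset: what is moved stays moved. The work goes in short steps, Python scripts to look and compute and a tool call to move; the robot and the scene stay as the last step left them, time stands still between calls to the robot, and variables do not carry over. Pictures are saved under pics/ and viewed, and the job is handed in when it is done.

Besides the shell and the picture viewer there is one more tool, called after ">>>" as name(argument=value, ...) on one line, values as JSON. play_rows: Moves the arm, as the interface text tells. Its arguments: {"type":"object","properties":{"targets":{"type":"array","items":{"type":"array"}}},"required":["targets"]}

```bash
mkdir -p pics; cat > h.py <<'E'
import numpy as np, cv2
from rig import arm, camera
def snap(n,tag):
    c=camera(n); cv2.imwrite(f'pics/{tag}.png',c['pixels'][:,:,::-1]); np.savez(f'pics/{tag}.npz',**{k:v for k,v in c.items()}); return c
def load(tag): return dict(np.load(f'pics/{tag}.npz',allow_pickle=True))
def f(c): return 240/np.tan(np.radians(float(c['vfov']))/2)
def proj(c,p):
    q=c['world_to_cam']@np.append(p,1.); return np.array([c['cx']+f(c)*q[0]/-q[2], c['cy']-f(c)*q[1]/-q[2]])
def ray(c,u,v):
    M=c['world_to_cam'];R=M[:3,:3];o=-R.T@M[:3,3]
    d=R.T@np.array([(u-c['cx'])/f(c),-(v-c['cy'])/f(c),-1]);return o,d/np.linalg.norm(d)
def onz(c,u,v,z):
    o,d=ray(c,u,v);return o+d*(z-o[2])/d[2]
def tri(c1,p1,c2,p2):
    o1,d1=ray(c1,*p1);o2,d2=ray(c2,*p2)
    s=np.linalg.lstsq(np.c_[d1,-d2],o2-o1,rcond=None)[0]
    a=o1+s[0]*d1;b=o2+s[1]*d2;return (a+b)/2,np.linalg.norm(a-b)
E
python3 - <<'E'
from h import *
for n in('side','top'):
    c=snap(n,n+'0');print({k:v for k,v in c.items() if k!='pixels'}); print(-c['world_to_cam'][:3,:3].T@c['world_to_cam'][:3,3])
print(arm.get_state(), arm.grasp_offset)
E
```

```text
{'vfov': 50.1966369946667, 'cx': 336.7322353933438, 'cy': 236.2382809077659, 'world_to_cam': array([[ 0.84685169, -0.53182306, -0.00253887, -0.44716279],
       [ 0.34436782,  0.54470578,  0.76466098, -0.37367349],
       [-0.4052814 , -0.64842875,  0.64442776, -0.57789333],
       [ 0.        ,  0.        ,  0.        ,  1.        ]])}
[ 0.27315228 -0.40899202  0.65700875]
{'vfov': 54.53946085834114, 'cx': 325.26123989367983, 'cy': 248.12348805362276, 'world_to_cam': array([[ 0.00339987, -0.99973047,  0.02296598,  0.09561311],
       [ 0.99288977,  0.00610755,  0.11888066, -0.5731558 ],
       [-0.11898888,  0.02239851,  0.99264291, -0.9276563 ],
       [ 0.        ,  0.        ,  0.        ,  1.        ]])}
[0.45837467 0.11986603 0.98677274]
{'clock': 0.1, 'joints': array([ 1.19556119e+00,  3.53573956e-01,  1.63400109e+00,  2.14120643e-07,
        1.15517109e+00, -2.39187818e-03]), 'qd': array([-0.00131083, -0.00117602, -0.00087894, -0.00047288,  0.00055971,
        0.00093517]), 'joint_torque': array([-7.05070688e-04, -5.94899833e+01, -3.34932017e+01,  6.97168778e-02,
        1.85747689e-02, -1.73292301e-05]), 'position': array([0.22749961, 0.58165253, 0.18096696]), 'ee_rot': array([[-9.31295379e-01,  3.64264655e-01, -4.22922641e-04],
       [ 3.64264901e-01,  9.31294760e-01, -1.07315069e-03],
       [ 2.95477170e-06, -1.15347616e-03, -9.99999335e-01]]), 'wrist_force': array([ 0.3789375 , -0.65100983, -0.45062961]), 'ft_torque': array([-0.00793892,  0.03016175, -0.03797544]), 'grip_width': 0.0917752113948452} 0.0187
```

View pics/side0.png

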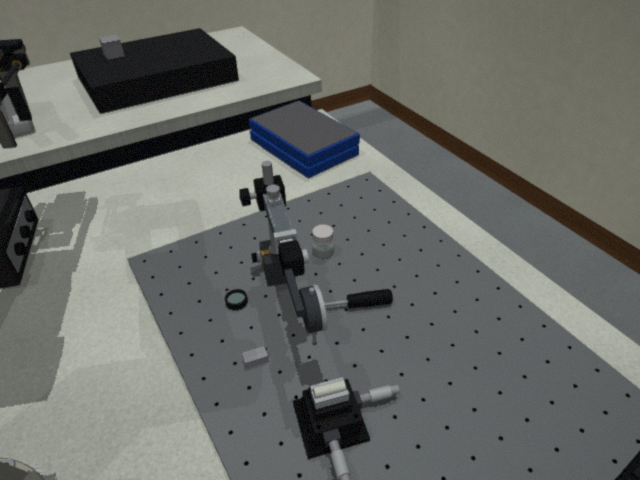

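View pics/top0.png

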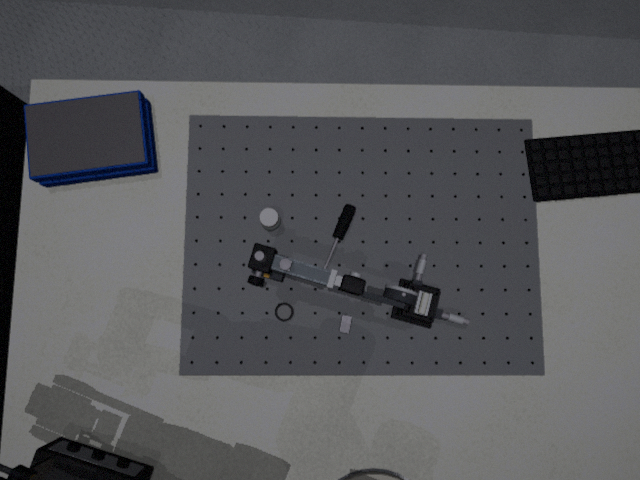

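Side: grip block near (291,258), dial at (313,308), the stage at (330,410). Top: grip block near (352,285), the sleeve running left from there. I'll zoom in on both.

```bash
python3 - <<'E'
from h import *
a=load('side0')['pixels'][150:350,220:400,::-1];b=load('top0')['pixels'][230:340,240:450,::-1]
g=lambda x:np.clip((x/255.)**.6*255,0,255).astype(np.uint8)
cv2.imwrite('pics/z1.png',cv2.resize(g(a)[60:190],None,fx=4.4,fy=4.4,interpolation=cv2.INTER_CUBIC))
cv2.imwrite('pics/z2.png',cv2.resize(g(b),None,fx=3.8,fy=3.8,interpolation=cv2.INTER_CUBIC))
E
```

```text
(no output)
```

View pics/z1.png

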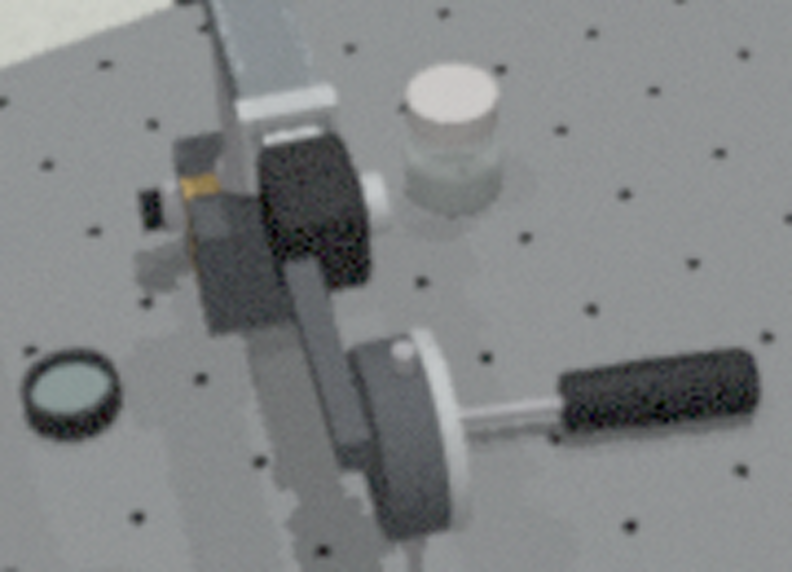

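View pics/z2.png

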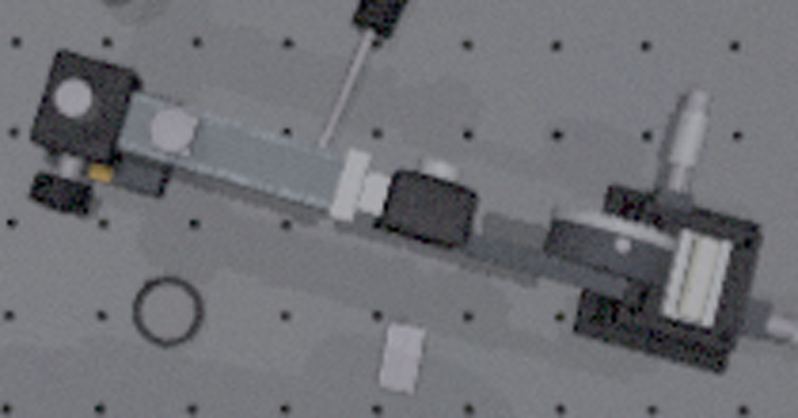

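```bash
python3 - <<'E'
from h import *
T=load('top0');S=load('side0')
t=lambda X,Y:((X+.5)/3.8+239.5,(Y+.5)/3.8+229.5); s=lambda X,Y:((X+.5)/4.4+219.5,(Y+.5)/4.4+209.5)
for nm,p in dict(g1=(393,168),g2=(476,185),g3=(467,247),g4=(383,232)).items(): print(nm,onz(T,*t(*p),.205).round(4))
for nm,p in dict(e1=(140,95),e2=(340,152),f1=(122,150),f2=(330,207)).items(): print(nm,onz(T,*t(*p),.201).round(4))
for nm,p in dict(c1=(353,148),c2=(372,157),c3=(348,222),c4=(331,214)).items(): print(nm,onz(T,*t(*p),.2035).round(4))
# side: top corners of grip z .205
for nm,p in dict(h1=(262,146),h2=(340,136),h3=(367,192),h4=(268,205)).items(): print('side',nm,onz(S,*s(*p),.205).round(4))
print('collar tri', tri(T,t(372,157),S,s(336,92)), tri(T,t(348,222),S,s(242,102)))
# dark mask grip
g=T['pixels'].max(2); m=(g<62).astype(np.uint8); m[:,:335]=0;m[:,368:]=0;m[:270]=0;m[300:]=0
print(m.sum()); ys,xs=np.nonzero(m); print(xs.min(),xs.max(),ys.min(),ys.max())
cs,_=cv2.findContours(m,0,1); c=max(cs,key=cv2.contourArea); r=cv2.minAreaRect(c);print(r)
b=cv2.boxPoints(r);print([onz(T,*q,.205).round(4) for q in b])
E
```

```text
g1 [0.5087 0.0721 0.205 ]
g2 [0.5014 0.0354 0.205 ]
g3 [0.474  0.0395 0.205 ]
g4 [0.4805 0.0766 0.205 ]
e1 [0.541  0.1847 0.201 ]
e2 [0.516  0.0955 0.201 ]
f1 [0.5164 0.1923 0.201 ]
f2 [0.4915 0.0999 0.201 ]
c1 [0.5176 0.0898 0.2035]
c2 [0.5136 0.0814 0.2035]
c3 [0.4848 0.092  0.2035]
c4 [0.4883 0.0995 0.2035]
side h1 [0.4845 0.0757 0.205 ]
side h2 [0.507  0.0671 0.205 ]
side h3 [0.5014 0.0401 0.205 ]
side h4 [0.4737 0.0508 0.205 ]
collar tri (array([0.51346314, 0.08157171, 0.20953711]), np.float64(0.0005369269469788415)) (array([0.48539709, 0.09192488, 0.21055764]), np.float64(0.001688714964345285))
559
335 367 274 299
((352.99285888671875, 286.1227722167969), (34.420936584472656, 20.759939193725586), 17.35402488708496)
[array([0.4801, 0.0882, 0.205 ]), array([0.5133, 0.0779, 0.205 ]), array([0.4963, 0.0226, 0.205 ]), array([0.4632, 0.0332, 0.205 ])]
```

```bash
python3 - <<'E'
from h import *
T=load('top0');S=load('side0')
p=cv2.GaussianBlur(T['pixels'],(0,0),.7).astype(int)
m=((p[:,:,2]-p[:,:,0]>12)&(p.max(2)>85)).astype(np.uint8);m[:250]=0;m[310:]=0;m[:,:270]=0;m[:,:][:,335:]=0
cs,_=cv2.findContours(m,0,1);c=max(cs,key=cv2.contourArea);print(cv2.contourArea(c),cv2.minAreaRect(c))
r=cv2.minAreaRect(c)
b=cv2.boxPoints(r);P=[onz(T,*q,.201)[:2] for q in b];print(np.round(P,4))
# white collar
m2=(p.min(2)>125).astype(np.uint8);m2[:265]=0;m2[295:]=0;m2[:,:322]=0;m2[:,345:]=0
cs,_=cv2.findContours(m2,0,1)
for c in cs: print(cv2.contourArea(c),cv2.minAreaRect(c))
m3=(p.max(2)<58).astype(np.uint8);m3[:270]=0;m3[300:]=0;m3[:,:339]=0;m3[:,367:]=0
m3=cv2.morphologyEx(m3,cv2.MORPH_OPEN,np.ones((3,3)))
cs,_=cv2.findContours(m3,0,1);c=max(cs,key=cv2.contourArea);r=cv2.minAreaRect(c);print(r,onz(T,*r[0],.205)); print(cv2.boxPoints(r))
o=cv2.resize(np.clip((T['pixels'][260:310,265:375,::-1]/255.)**.6*255,0,255).astype(np.uint8),None,fx=7,fy=7)
for q,col in((m,(0,255,0)),(m2,(0,0,255)),(m3,(255,0,0))):
    k,_=cv2.findContours(cv2.resize(q[260:310,265:375],None,fx=7,fy=7,interpolation=0),0,1);cv2.drawContours(o,k,-1,col,1)
cv2.imwrite('pics/z3.png',o)
E
```

```text
13.0 ((311.0500183105469, 265.85003662109375), (14.546475410461426, 2.2135941982269287), 18.43494987487793)
[[0.5243 0.1383]
 [0.5278 0.1372]
 [0.5202 0.1138]
 [0.5166 0.115 ]]
0.5 ((330.7500305175781, 282.7500305175781), (0.7071067094802856, 1.4142134189605713), 45.0)
5.5 ((337.4000549316406, 281.7000427246094), (2.236067771911621, 3.5777084827423096), 26.56505012512207)
2.0 ((331.5000305175781, 278.5000305175781), (1.4142134189605713, 2.8284268379211426), 45.0)
0.0 ((334.0, 273.0), (0.0, 0.0), 0.0)
((354.58160400390625, 286.45782470703125), (29.367435455322266, 20.011438369750977), 17.650123596191406) [0.48762661 0.05281031 0.205     ]
[[337.55533 291.54037]
 [343.6229  272.47098]
 [371.60788 281.37527]
 [365.5403  300.44467]]
```

View pics/z3.png

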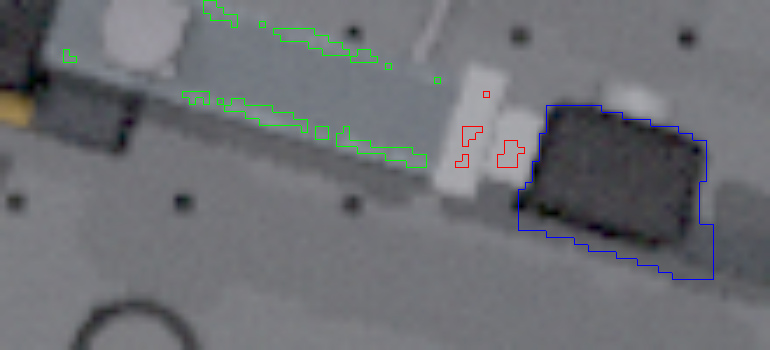

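```bash
python3 - <<'E'
from h import *
T=load('top0')
t=lambda X,Y:((X+.5)/7+264.5,(Y+.5)/7+259.5)
G=np.array([onz(T,*t(*p),.205)[:2] for p in((552,106),(703,138),(687,245),(525,208))]);print(G.round(4),G.mean(0))
k=lambda X,Y:((X+.5)/3.8+239.5,(Y+.5)/3.8+229.5)
A=onz(T,*k(73,97),.243);B=onz(T,*k(174,129),.215);print('post',A,'screw',B)
for q in(A,B): d=G.mean(0)-q[:2];print(np.degrees(np.arctan2(-d[0],-d[1])))
g=cv2.cvtColor(T['pixels'],cv2.COLOR_RGB2GRAY)
# edge profile of the sleeve by column: strongest gradient
U,L=[],[]
gb=cv2.GaussianBlur(T['pixels'],(0,0),1).astype(float); bl=gb[:,:,2]-gb[:,:,0]
for u in range(294,326):
    v0=269+ (u-300)*.28
    rng=np.arange(int(v0)-14,int(v0)+16); col=bl[rng,u]; w=np.clip(col-np.percentile(col,20),0,None)
    s=col>(col.max()+np.percentile(col,15))/2; vv=rng[s]
    U.append(onz(T,u,vv.min()-.5,.201)[:2]);L.append(onz(T,u,vv.max()+.5,.201)[:2])
for E in(U,L):
    E=np.float32(E);l=cv2.fitLine(E,cv2.DIST_HUBER,0,.001,.001).ravel();print(l,np.degrees(np.arctan(l[0]/l[1])))
print((np.mean(U,0)+np.mean(L,0))/2)
E
```

```text
[[0.5072 0.0715]
 [0.4997 0.0352]
 [0.4741 0.0392]
 [0.4828 0.078 ]] [0.49097462 0.05599187]
post [0.53553358 0.20941643 0.243     ] screw [0.52464142 0.16851486 0.215     ]
16.194835335924555
16.65714613188028
[0.30936477 0.95094347 0.5271963  0.13262826] 18.02095
[0.28770444 0.95771927 0.49880558 0.12987174] 16.720573
[0.51219888 0.12862407]
```

>>> play_rows(targets=[[91.9,[0,0,-40],0],[91.9,[0,0,-85],5],[91.9,[-25,-22,-100],12],[91.9,[-60,-54,-100],20],[91.9,[-95,-85,-100],28],[91.9,[-130,-117,-100],36],[91.9,[-165,-148,-100],44],[91.9,[-200,-180,-100],52],[91.9,[-235,-211,-100],60],[91.9,[-270,-242,-100],68],[91.9,[-305,-274,-100],76],[91.9,[-340,-305,-100],84]])

```text
clock: 1.3
position: [0.4334, 0.1723, 0.2815]
ee_rot: [[0.27, 0.963, -0.0], [0.963, -0.27, 0.0], [-0.0, -0.0, -1.0]]
wrist_force: [1.1, 0.3, -0.7]
grip_width: 0.0916
```

>>> play_rows(targets=[[91.9,[0,0,0],0]])

```text
clock: 1.4
position: [0.4349, 0.1697, 0.2814]
ee_rot: [[0.274, 0.962, 0.0], [0.962, -0.274, -0.002], [-0.001, 0.001, -1.0]]
wrist_force: [-0.5, -0.9, -0.6]
grip_width: 0.092
```

```bash
cat >> h.py <<'E'
TH=np.radians(16.3);BX=np.array([np.cos(TH),-np.sin(TH),0]);BY=np.array([np.sin(TH),np.cos(TH),0])
def goto(p):
    s=arm.get_state();R=s['ee_rot'];print('clk',s['clock'],'pos',s['position'].round(4),'w',s['grip_width'].round(4),'F',s['wrist_force'].round(1),'Fblk',(s['wrist_force']@np.c_[BX,BY]).round(1))
    print('need mm',(R.T@(np.array(p)-s['position'])*1e3).round(1),'yaw',np.degrees(np.arctan2(np.cross(R[:,1],BX)@R[:,2],R[:,1]@BX)).round(2), 'R',R.round(3).tolist())
E
python3 -c "
from h import *
goto([.4924,.0556,.28])"
```

```text
Traceback (most recent call last):
  File "h.py", line 20, in goto
    s=arm.get_state();R=s['ee_rot'];print('clk',s['clock'],'pos',s['position'].round(4),'w',s['grip_width'].round(4),'F',s['wrist_force'].round(1),'Fblk',(s['wrist_force']@np.c_[BX,BY]).round(1))
                                                                                            ^^^^^^^^^^^^^^^^^^^^^
AttributeError: 'float' object has no attribute 'round'
```

```bash
sed -i "s/s\['grip_width'\].round(4)/round(s['grip_width'],4)/" h.py
python3 -c "
from h import *
goto([.4924,.0556,.28])"
```

```text
clk 1.4 pos [0.4349 0.1697 0.2814] w 0.092 F [-0.5 -0.9 -0.6] Fblk [-0.2 -1. ]
need mm [-94.   86.6   1.7] yaw 0.39 R [[0.274, 0.962, 0.0], [0.962, -0.274, -0.002], [-0.001, 0.001, -1.0]]
```

>>> play_rows(targets=[[91.9,[-30,28,0],0.4],[80,[-62,58,0],0.4],[70,[-90,82,10],0.4],[65,[-94,86.6,30],0.4],[65,[-94,86.6,50],0.4],[65,[-94,86.6,55],0.4],[65,[-94,86.6,55],0.4]])

```text
clock: 2.1
position: [0.4911, 0.061, 0.2259]
ee_rot: [[0.271, 0.963, -0.002], [0.963, -0.271, -0.0], [-0.001, -0.002, -1.0]]
wrist_force: [0.4, 0.5, 0.6]
grip_width: 0.0653
```

```bash
python3 - <<'E'
from h import *
S=snap('side','side1')
goto([.4924,.0556,.169])
s=arm.get_state();p=s['position'];R=s['ee_rot'];w=s['grip_width']/2
for y in(-w,w): print('tip',proj(S,p+R[:,1]*y).round(1))
o=cv2.resize(np.clip((S['pixels'][150:330,210:400,::-1]/255.)**.6*255,0,255).astype(np.uint8),None,fx=3.3,fy=3.3,interpolation=cv2.INTER_CUBIC)
cv2.imwrite('pics/z4.png',o)
E
```

```text
clk 2.15 pos [0.4917 0.0611 0.2268] w 0.0652 F [-0.8 -0.1  0.6] Fblk [-0.8 -0.3]
need mm [-5.1  2.2 57.8] yaw 0.6 R [[0.271, 0.963, -0.0], [0.963, -0.271, 0.0], [0.0, -0.0, -1.0]]
tip [263.3 239. ]
tip [312.1 229.9]
```

View pics/z4.png

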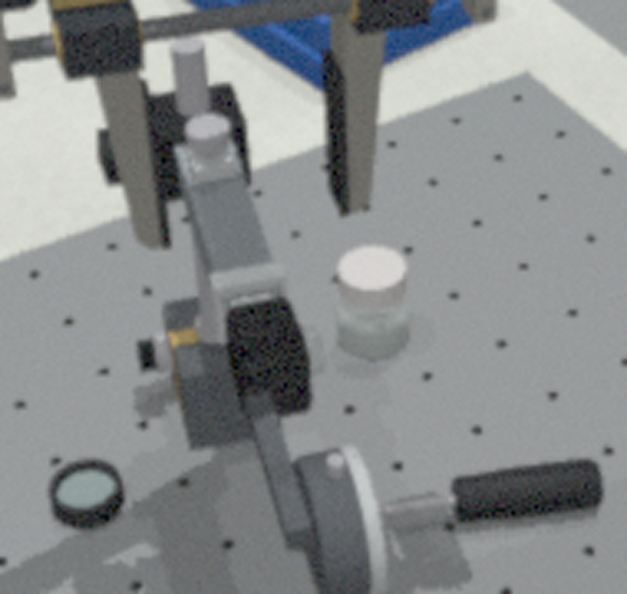

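The side view shows the fingers spread evenly over the grip, with tips at about (257,224) and (317,214) in the full picture. That is about 15 px higher than the TCP projects, so I'll check it in the top view.

```bash
python3 - <<'E'
from h import *
T=snap('top','top1')
s=arm.get_state();p=s['position'];R=s['ee_rot'];w=s['grip_width']/2
for y in(-w,w): print('tip',proj(T,p+R[:,1]*y).round(1))
o=cv2.resize(np.clip((T['pixels'][220:340,260:450,::-1]/255.)**.6*255,0,255).astype(np.uint8),None,fx=4,fy=4,interpolation=cv2.INTER_CUBIC)
cv2.imwrite('pics/z5.png',o)
# plate corner check
T=load('top0');S=load('side0')
print(onz(T,380,183,.013))
# holes/objects: jar lid centre, lens cell, block
for nm,a,b,z in(('jar',(269.5,216),(322.5,231),.065),('lens',(284.5,312),(236,298),.027),('blk',(346,324),(255,355),.029)):
    print(nm,onz(T,*a,z).round(4),onz(S,*b,z).round(4),tri(T,a,S,b))
E
```

```text
tip [345.2 302.5]
tip [355.9 264. ]
[ 0.71676183 -0.01927932  0.013     ]
jar [0.6331 0.2111 0.065 ] [0.6315 0.213  0.065 ] (array([0.63181886, 0.21143899, 0.06621194]), np.float64(0.002172910856313595))
lens [0.4417 0.1809 0.027 ] [0.442  0.1793 0.027 ] (array([0.44206958, 0.18087857, 0.02542005]), np.float64(0.0007607937805938626))
blk [0.418  0.0555 0.029 ] [0.4187 0.0552 0.029 ] (array([0.41835095, 0.05537693, 0.02892835]), np.float64(0.0008464074306675826))
```

View pics/z5.png

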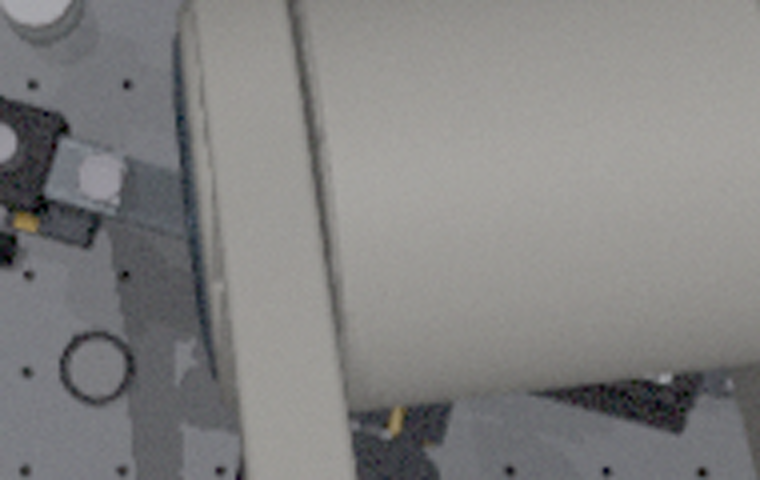

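>>> play_rows(targets=[[32,[-5,2,0],0.6],[32,[-5,2,0],0.6],[32,[-5,2,0],0.6],[32,[-5,2,0],0.6]])

```text
clock: 2.6
position: [0.4925, 0.0553, 0.2269]
ee_rot: [[0.282, 0.96, 0.0], [0.96, -0.282, 0.0], [0.0, 0.0, -1.0]]
wrist_force: [0.4, 0.2, 0.0]
grip_width: 0.0351
```

```bash
python3 - <<'E'
from h import *
S=snap('side','side2')
goto([.4924,.0556,.169])
s=arm.get_state();p=s['position'];R=s['ee_rot'];w=s['grip_width']/2
for y in(-w,w): print('tip',proj(S,p+R[:,1]*y).round(1))
o=cv2.resize(np.clip((S['pixels'][150:330,210:400,::-1]/255.)**.6*255,0,255).astype(np.uint8),None,fx=3.3,fy=3.3,interpolation=cv2.INTER_CUBIC)
cv2.imwrite('pics/z6.png',o)
E
```

```text
clk 2.65 pos [0.4924 0.0553 0.2268] w 0.0324 F [-0.4 -0.3  1.4] Fblk [-0.3 -0.4]
need mm [ 0.3 -0.1 57.8] yaw -0.06 R [[0.282, 0.96, 0.0], [0.96, -0.282, 0.0], [0.0, 0.0, -1.0]]
tip [278.3 238.9]
tip [302.7 234.5]
```

View pics/z6.png

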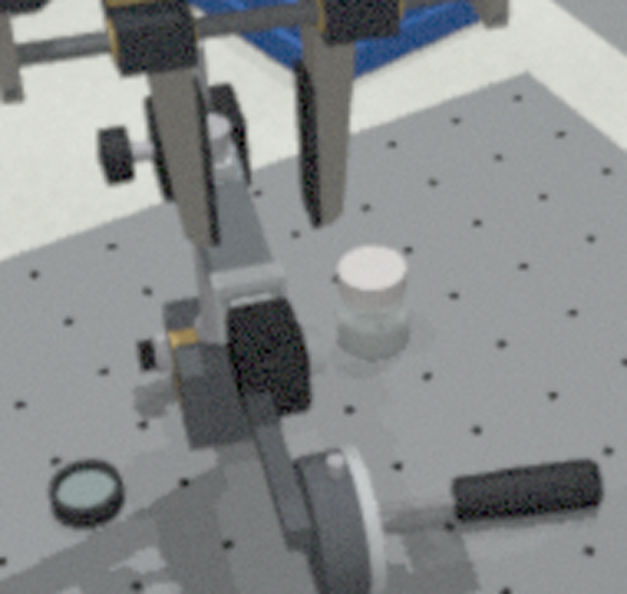

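The tips still look about 25 mm higher than reported, regardless of opening. It's clear below the grip, so I'll open, descend partway and look again.

>>> play_rows(targets=[[64,[0,0,0],0],[64,[0,0,0],0],[64,[0,0,0],0],[64,[0,0,15],0],[64,[0,0,35],0],[64,[0,0,52],0],[64,[0,0,58],0],[64,[0,0,58],0]])

```text
clock: 3.45
position: [0.4919, 0.0552, 0.168]
ee_rot: [[0.282, 0.96, -0.002], [0.96, -0.282, -0.0], [-0.001, -0.001, -1.0]]
wrist_force: [0.2, -0.2, 0.7]
grip_width: 0.0638
```

```bash
python3 - <<'E'
from h import *
S=snap('side','side3')
goto([.4924,.0556,.169])
s=arm.get_state();p=s['position'];R=s['ee_rot'];w=s['grip_width']/2
for y in(-w,w): print('tip',proj(S,p+R[:,1]*y).round(1),((proj(S,p+R[:,1]*y)-[210,180])*4).round())
print((proj(S,[.491,.056,.205])-[210,180])*4)
o=cv2.resize(np.clip((S['pixels'][180:310,210:390,::-1]/255.)**.6*255,0,255).astype(np.uint8),None,fx=4,fy=4,interpolation=cv2.INTER_CUBIC)
cv2.imwrite('pics/z7.png',o)
E
```

```text
clk 3.5 pos [0.4924 0.0553 0.1687] w 0.0642 F [0.3 0.2 0.8] Fblk [0.3 0.3]
need mm [ 0.3 -0.1 -0.3] yaw -0.06 R [[0.282, 0.96, -0.0], [0.96, -0.282, -0.0], [-0.0, -0.0, -1.0]]
tip [270.  273.4] [240. 374.]
tip [315.8 264.5] [423. 338.]
[321.37825729 277.10211185]
```

View pics/z7.png

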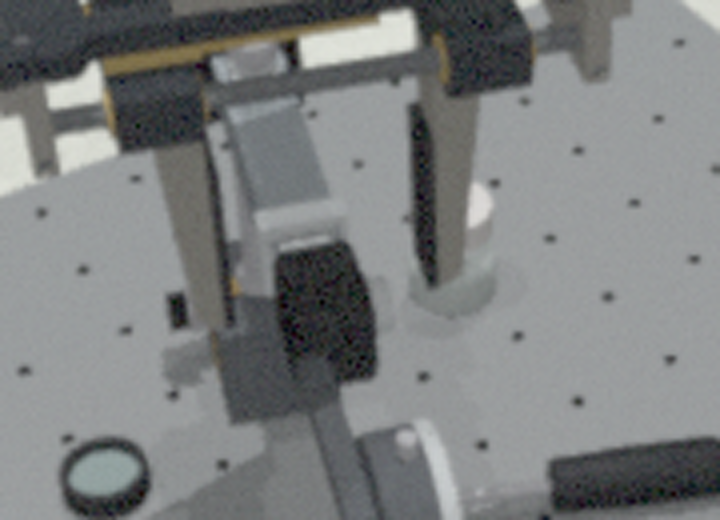

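Side view: the tips are at about (215,325) and (440,287) in the crop, only level with the grip's middle and about 20 mm higher than reported. I'll go 16 mm lower, then close in stages while watching the side force.

>>> play_rows(targets=[[60,[0,0,8],0],[50,[0,0,16],0],[44,[0,0,16],0],[42,[0,0,16],0],[42,[0,0,16],0]])

```text
clock: 4.0
position: [0.4925, 0.0553, 0.1528]
ee_rot: [[0.282, 0.96, 0.0], [0.96, -0.282, 0.0], [0.0, 0.0, -1.0]]
wrist_force: [-0.9, 0.5, 0.6]
grip_width: 0.0417
```

```bash
python3 - <<'E'
from h import *
S=snap('side','side4')
goto([.4924,.0556,.153])
s=arm.get_state();p=s['position'];R=s['ee_rot'];w=s['grip_width']/2
for y in(-w,w): print(((proj(S,p+R[:,1]*y)-[210,180])*4).round())
o=cv2.resize(np.clip((S['pixels'][180:310,210:390,::-1]/255.)**.6*255,0,255).astype(np.uint8),None,fx=4,fy=4,interpolation=cv2.INTER_CUBIC)
cv2.imwrite('pics/z8.png',o)
E
```

```text
clk 4.05 pos [0.4926 0.0553 0.1528] w 0.0422 F [-0.1 -1.5 -0. ] Fblk [ 0.3 -1.5]
need mm [ 0.3 -0.3 -0.2] yaw -0.06 R [[0.282, 0.96, 0.0], [0.96, -0.282, 0.0], [0.0, 0.0, -1.0]]
[276. 400.]
[394. 377.]
```

View pics/z8.png

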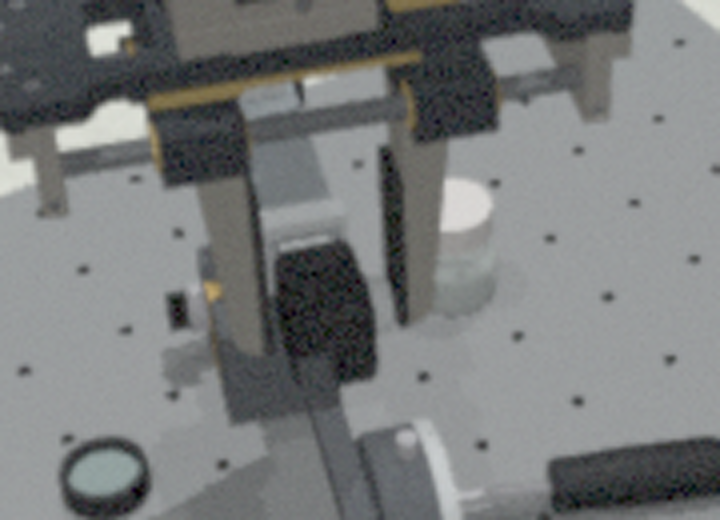

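Both fingers now straddle the block evenly: the left gap is about 2 px and the right pad sits at the button. I'll close gently.

>>> play_rows(targets=[[39,[0,0,0],0],[37,[0,0,0],0],[36,[0,0,0],0]])

```text
clock: 4.35
position: [0.4941, 0.0549, 0.153]
ee_rot: [[0.281, 0.96, 0.003], [0.96, -0.281, -0.001], [0.0, 0.003, -1.0]]
wrist_force: [6.0, -2.9, -3.6]
grip_width: 0.0358
```

>>> play_rows(targets=[[34.5,[0,0,0],0],[34.5,[0,0,0],0]])

```text
clock: 4.55
position: [0.4942, 0.0548, 0.153]
ee_rot: [[0.281, 0.96, 0.004], [0.96, -0.281, -0.001], [0.0, 0.004, -1.0]]
wrist_force: [6.3, -2.4, -4.3]
grip_width: 0.0347
```

```bash
python3 -c "
from h import *
goto([.4924,.0556,.153])"
```

```text
clk 4.55 pos [0.4942 0.0548 0.153 ] w 0.0347 F [ 6.3 -2.4 -4.3] Fblk [ 6.7 -0.6]
need mm [ 0.2 -1.9 -0. ] yaw -0.05 R [[0.281, 0.96, 0.004], [0.96, -0.281, -0.001], [0.0, 0.004, -1.0]]
```

Contact is as predicted: the width is 34.7 mm and the arm has yielded 1.8 mm to +x, which matches the button partly in and the block where I measured it. Now I'll squeeze fully.

>>> play_rows(targets=[[32.5,[0,0,0],0],[30,[0,0,0],0],[28,[0,0,0],0],[25,[0,0,0],0],[25,[0,0,0],0],[25,[0,0,0],0],[25,[0,0,0],0]])

```text
clock: 5.25
position: [0.4924, 0.0554, 0.1529]
ee_rot: [[0.282, 0.96, 0.0], [0.96, -0.282, 0.0], [0.0, 0.0, -1.0]]
wrist_force: [-1.5, -0.1, 5.9]
grip_width: 0.0309
```

```bash
python3 -c "
from h import *
goto([.4924,.0556,.153])"
```

```text
clk 5.25 pos [0.4924 0.0554 0.1529] w 0.0309 F [-1.5 -0.1  5.9] Fblk [-1.4 -0.5]
need mm [ 0.2 -0.  -0.1] yaw -0.06 R [[0.282, 0.96, 0.0], [0.96, -0.282, 0.0], [0.0, 0.0, -1.0]]
```

The width is 30.9 mm, so the button is fully in, and side force is near zero. Now I'll draw out along −x of the tool.

>>> play_rows(targets=[[25,[-2,0,0],0],[25,[-6,0,0],0],[25,[-11,0,0],0],[25,[-16,0,0],0],[25,[-21,0,0],0],[25,[-26,0,0],0],[25,[-30,0,0],0],[25,[-30,0,0],0]])

```text
clock: 6.05
position: [0.4841, 0.0267, 0.1529]
ee_rot: [[0.282, 0.959, 0.001], [0.959, -0.282, 0.001], [0.001, 0.0, -1.0]]
wrist_force: [0.2, 3.5, 4.9]
grip_width: 0.0306
```

```bash
python3 -c "
from h import *
goto([.4924,.0554,.153])"
```

```text
clk 6.05 pos [0.4841 0.0267 0.1529] w 0.0306 F [0.2 3.5 4.9] Fblk [-0.8  3.4]
need mm [29.9 -0.2 -0.1] yaw -0.09 R [[0.282, 0.959, 0.001], [0.959, -0.282, 0.001], [0.001, 0.0, -1.0]]
```

>>> play_rows(targets=[[25,[-4,0,0],0],[25,[-9,0,0],0],[25,[-14,0,0],0],[25,[-19,0,0],0],[25,[-24,0,0],0],[25,[-28,0,0],0],[25,[-30,0,0],0],[25,[-30,0,0],0],[25,[-30,0,0],0]])

```text
clock: 6.95
position: [0.4759, -0.0019, 0.1529]
ee_rot: [[0.282, 0.959, 0.001], [0.959, -0.282, 0.001], [0.001, 0.001, -1.0]]
wrist_force: [1.0, 4.7, 6.0]
grip_width: 0.0306
```

```bash
python3 - <<'E'
from h import *
S=snap('side','side5')
goto([.4924,.0554,.153])
print(S['world_to_cam'][0,0])
for r in (0,.06): 
    c=np.array([.491,.056,.188])-BY*r
    print('expected top back edge',((proj(S,c+BY*.02+[0,0,.017])-[210,180])*4).round(), 'front',((proj(S,c-BY*.02+[0,0,.017])-[210,180])*4).round())
print('mouth',((proj(S,np.array([.491,.056,.2035])+BY*.032)-[210,180])*4).round())
for k in range(0,9): q=np.array([.491,.056,.195])+BY*(.032-.01*k);print(k,((proj(S,q)-[210,180])*4).round())
o=cv2.resize(np.clip((S['pixels'][180:330,210:390,::-1]/255.)**.6*255,0,255).astype(np.uint8),None,fx=4,fy=4,interpolation=cv2.INTER_CUBIC)
cv2.imwrite('pics/z9.png',o)
T=snap('top','top5');cv2.imwrite('pics/z10.png',cv2.resize(np.clip((T['pixels'][220:340,260:450,::-1]/255.)**.6*255,0,255).astype(np.uint8),None,fx=4,fy=4,interpolation=cv2.INTER_CUBIC))
E
```

```text
clk 7.0 pos [ 0.4759 -0.0019  0.1529] w 0.0304 F [1.1 4.1 5.4] Fblk [-0.1  4.2]
need mm [59.6 -0.3 -0.1] yaw -0.07 R [[0.282, 0.959, 0.001], [0.959, -0.282, 0.001], [0.001, 0.001, -1.0]]
0.8468516909493842
expected top back edge [309. 240.] front [334. 316.]
expected top back edge [347. 357.] front [376. 445.]
mouth [302. 221.]
0 [304. 240.]
1 [310. 258.]
2 [316. 277.]
3 [322. 296.]
4 [328. 315.]
5 [335. 335.]
6 [341. 355.]
7 [348. 376.]
8 [354. 397.]
```

View pics/z9.png

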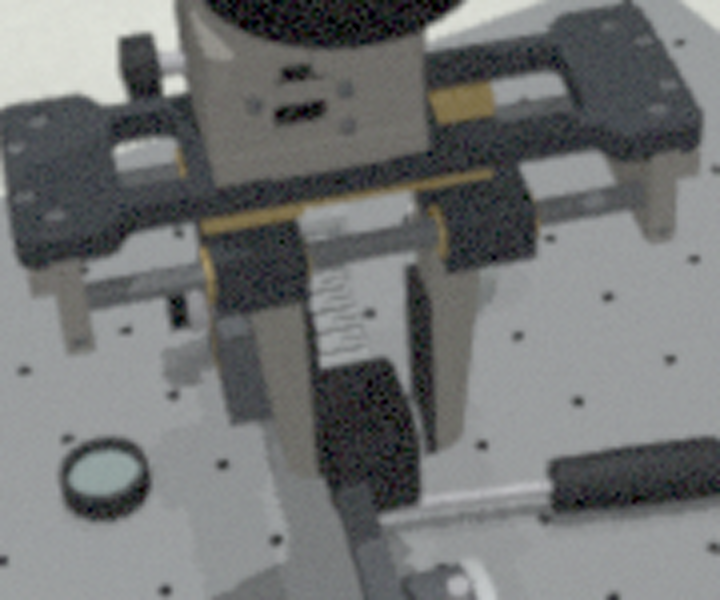

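View pics/z10.png

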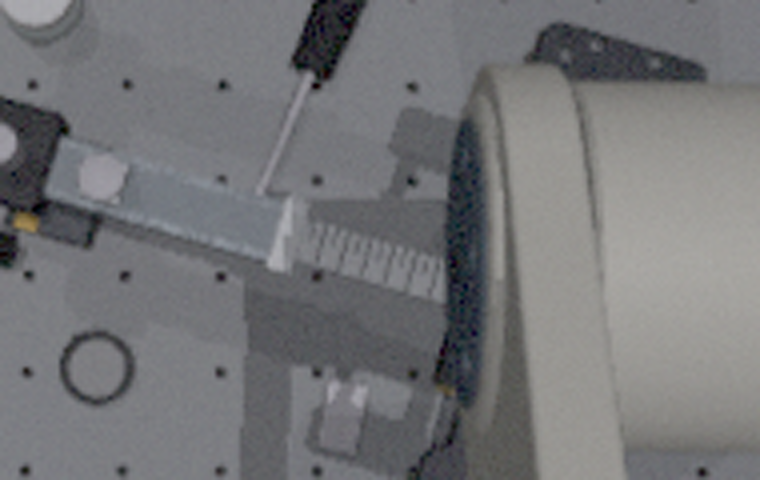

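```bash
python3 - <<'E'
from h import *
T=load('top5');S=load('side5')
a=T['pixels'][265:298,322:374,::-1];b=S['pixels'][225:275,280:315,::-1]
g=lambda x:cv2.resize(np.clip((x/255.)**.7*255*1.1,0,255).astype(np.uint8),None,fx=12,fy=12,interpolation=cv2.INTER_CUBIC)
cv2.imwrite('pics/z11.png',g(a));cv2.imwrite('pics/z12.png',g(b))
# expected positions in z11 of marks if reading=60: arm top z ~ .188+.009
for k in range(0,70,10):
    q=np.array([.491,.056,.197])+BY*(.032-.001*k); print(60-k,((proj(T,q)-[322,265]+.5)*12).round(), ((proj(S,q)-[280,225]+.5)*12).round())
E
```

```text
60 [152. 177.] [ 77. 172.]
50 [220. 197.] [ 95. 227.]
40 [288. 217.] [113. 283.]
30 [356. 238.] [131. 339.]
20 [424. 258.] [149. 398.]
10 [492. 278.] [168. 457.]
0 [560. 298.] [188. 518.]
```

View pics/z11.png

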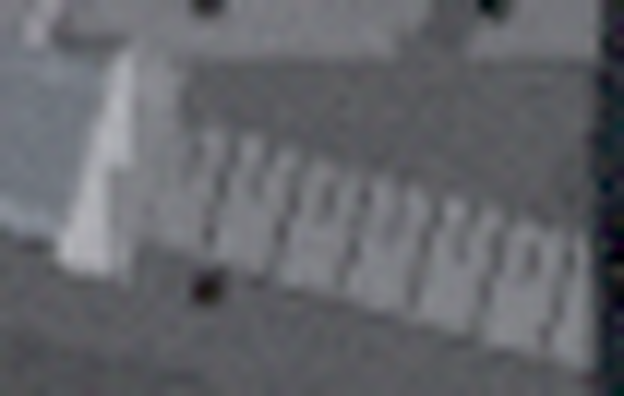

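View pics/z12.png

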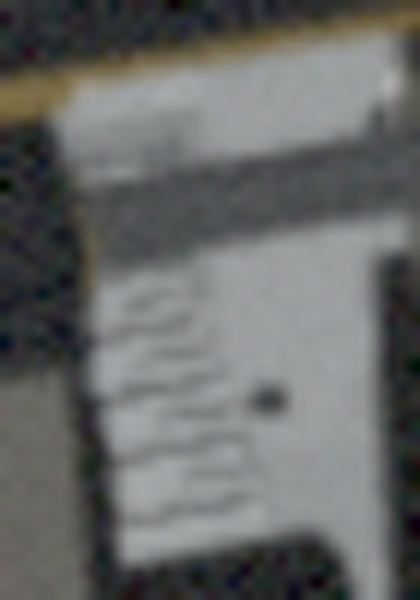

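The top view shows the long lines for 50, 40, … 0 within about 3 px (0.5 mm) of where a 60 mm reading puts them, and the 60 line falls at the collar edge. The measured travel of 59.6 mm agrees, so the arm stays as it is and I'm handing in.

>>> play_rows(targets=[[25,[-0.3,0,0],0],[25,[-0.3,0,0],0],[25,[-0.3,0,0],0]])

```text
clock: 7.35
position: [0.4759, -0.0019, 0.1529]
ee_rot: [[0.282, 0.959, 0.001], [0.959, -0.282, 0.001], [0.001, 0.001, -1.0]]
wrist_force: [1.3, 6.2, 5.0]
grip_width: 0.0305
```

```bash
python3 -c "
from h import *
goto([.4924,.0554,.153])
print(arm.get_state()['qd'].round(4)); arm.hand_in()"
```

```text
clk 7.35 pos [ 0.4759 -0.0019  0.1529] w 0.0305 F [1.3 6.2 5. ] Fblk [-0.5  6.3]
need mm [59.6 -0.3 -0. ] yaw -0.07 R [[0.282, 0.959, 0.001], [0.959, -0.282, 0.001], [0.001, 0.001, -1.0]]
[-0.002   0.0006 -0.0016  0.0003  0.0004  0.0007]
the job is handed in; nothing more can be done
```

The gauge arm is drawn out to about 60 mm and the gripper is still holding it there by the grip, so you can tighten the clamp screw. I handed the job in at 7.35 s; no verdict comes back.

**What I did:** I pinched the grip from above and squeezed until the opening read 30.9 mm, which means the button was fully in while the arm was still home. I then drew the arm out along its axis in two slow steps.

**Last checks:**
- **Reading:** Measured travel from home is 59.6 mm. In the top view, taken just before a last 0.3 mm nudge that did not change the measured travel, the engraved lines put the 60 mm line at the sleeve mouth to within about 1 mm.
- **Hold:** The grip opening is steady at 30.5 mm and joint speeds are practically zero. The arm's spring pulls back with about 4 to 6 N, as expected.
- **Forces:** Grip force is not measured directly; it is fixed at half the maximum, nominally 30 N. Side force at the wrist peaked at about 7 N while closing. Wrist force showed nothing that looked like contact with the dial, and the loose things I could see in the final pictures looked undisturbed.

**What disagreed:** In the side pictures the fingertips looked 20 to 25 mm higher than the reported tool position. I never found out why, so I gripped 16 mm lower than the nominal height. The contact width and the way the arm yielded then matched where I had measured the block.

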